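# Load two flow cells into the lift magazine

## Robot

A 6-joint arm with a two-finger parallel gripper is mounted at the origin on a cart in front of the work surface, level with it; the furniture and walls round the work are solid. World frame = base frame: x ahead of the robot, y to its left, z up, the work surface at z = 0. Lengths are in m, angles in rad, forces in N, time in s.
With the tool pointing down it reaches from about 0.25 to 0.725 m from the base axis. Payload 4 kg.
Tool frame: the origin (TCP) lies at the very end of the fingers, on their centre line; the grasp point (between the pads) lies 19 mm behind it; z points along the fingers, y is the line along which they close (so a half turn about z gives the same grasp; the last joint's range is limited). The gripper opens to 85 mm and grips with 20 to 120 N. Pads are 22 mm wide; open, the fingers measure 114 mm over their backs; the gripper's body (76 mm by 85 mm) begins 54 mm behind the grasp point. The pads swing forward as they close: fully open they stand 13 mm farther back than shut.
Start: joints at [-1.266, 0.241, 0.005, 1.335, 0, 1.571], TCP at [0.15, -0.477, 0.231] pointing down, gripper open.
Joint ranges: [-2.72, 2.72], [-1.05, 1.87], [-1.09, 1.28], [-1.99, 2.15], [-1.42, 1.44], [-3.14, 3.14]. Speed limits (rad/s): [2.79, 2.79, 3.14, 3.14, 3.14, 3.14].

## Interface

Orientations are given as a unit quaternion [x, y, z, w].
In Python, from workcell import bot, vision, workorder, boxes_of gives the robot as it stands.
- The arm moves only by the tool send_rows, never from a script. Its argument "motion" is text: rows parted by semicolons, each of 5 numbers parted by spaces: the closure, from -1 (fully open) to 1 (shut), so that 0 is half open, then the shift along the tool's x, y, z in cm, then the turn about the tool's z in rad. In form: claw x y z twist; .... A call has 1 to 5 rows; each row is the pose to reach, as a shift and turn from the pose commanded when the call began, along the tool's axes at that moment; what a row does not reach only later rows make up. A row lasts 1/10 s, in which the tool goes at most 50 mm and 8.59 degrees, less where a joint would pass 70% of its speed; a pose out of reach is approached as far as the arm can. A call with a gripper value outside its range is refused whole. The fingers move at their own pace and stop on an object; the grip force is fixed at half the most. Time passes only in rows, so rows that repeat a pose let the fingers close. It gives the time, the measured TCP pose, the force, the opening and the grip force at its end, in the units of the state.
- bot.get_obs(): the state, without advancing time (a new reading comes with each control period).
- vision.camera(name): name is "scene" or "top" or "wrist"; returns the picture (400x640x3 uint8, red, green, blue); there is no depth.
- vision.camera_model(name): a dict with "fov_y" (degrees; the focal length in pixels is half the picture's height over the tangent of half this angle, whatever the lens; pixels are square), "cx", "cy" (the principal point, pixels), "k1" (the pictures are not rectified: a ray, as slopes to the right and down, at radius r is drawn at 1 + k1 r^2 times it, then the intrinsics apply), "world_from_camera" (4x4, takes a point from camera to world coordinates); the wrist camera has in their place "hand_eye" (4x4, takes a point from camera to tool coordinates, whose origin is the TCP and whose axes are the flange's). Camera axes: x right, y down, z forward; pixel columns grow to the right and rows downward; lengths in m; the calibration is good to about 2 mm. A picture is of the moment at which its call begins: read the wrist's pose just before it. camera_model takes no time and is no camera call.
- workorder.job_done(): hands the job in; it is judged then, once.
Trained networks look in the newest picture that a camera, given by its name, has taken for a name from the list of things; names that differ only in an ending like _2 or _b are one class to them, and where a whole thing is asked for, a point or a joint stands for the part that bears it (a point fixed in the world has none). Each returns a list of dicts, best first, with "conf" (0 to 1); they miss things now and then, are a little off and sometimes report something else, mostly with a low value. They report only what shows in the picture. A call takes as long as a camera call. They do not tell look-alikes from the thing itself.
- boxes_of(camera, target): "rect" ([centre column, centre row, width, height] in pixels, round what is visible of it).
The state is a dict: "clock": time; "joint_pos": joint angles; "joint_vel": joint speeds; "tau": joint torques, N m; "eef_pos": TCP position; "tool_rot": TCP orientation; "ft_force": force on the tool from outside, world axes, zero at the start; "ft_torque": the same for the moment, N m; "grip_width": finger opening in m; "grasp_force": force on a finger pad.
Only numpy, scipy, OpenCV 4.12 (cv2) and the standard library are available. Lean on these libraries where they do the work, as an engineer would, in place of code of your own. Each camera call takes 0.05 s, during which the arm holds its last target. There are 200 camera calls.

## Task

The magazine of the flow-cell loader has two empty slots, the first and the third from the bottom: load the two flow cells into them, one in each, the one waiting in the loading track and the one lying on the bench, either cell in either slot. The magazine slides up and down by its handle and stays where it is left, and the spring-return pusher drives the cell in the track into whichever slot stands level with the track. Both cells must end fully home, their outer ends flush with the mouth of the magazine, and the blue carton, the roll of tape and the beaker must be left where they are.

Things in the scene. Friction and masses are not known exactly. Their poses are not given: they have to be found in the camera images.
- flow_cell_1: flat white flow-cell cartridge with a glass window, 26 x 76 x 8 mm (solid body 6 mm thick, 30 g), at the start lying in the loading track. Origin: centre of its underside; y along its 76 mm length, z up. The two cells are alike
- flow_cell_2: the second, identical flow cell, at the start lying flat on the bench between the blue carton and the roll of tape. Same axes. It can be gripped across its 26 mm width
- loader: the flow-cell loader, fixed: aluminium base plate 300 x 62 mm, 12 mm high, with the track on two pillars, the pusher at one end and the magazine with its lift mast at the other. Origin: underside of the plate, midway, 20 mm ahead of track_bed; x points from pusher to magazine, z up
- track_bed (a point): fixed point on the floor of the loader's track, on its centre line: lay a cell here, its length along x (10 mm to and fro does not matter). Axes: x along the track toward the magazine (loading direction), y across, z up. The floor is 20 mm wide, 77 mm above the bench; the nose of the resting pusher is 48 mm behind this point, the magazine's mouth 55 mm ahead
- track_end (a point): fixed point on the track floor at its end, 52 mm ahead of track_bed, 3 mm before the magazine's mouth. Guides 28.5 mm apart rise 7 mm above the floor, then flare out to 12 mm; they line the last 30 mm of the track and its rear part, from 30 mm behind track_bed backwards. Between them (52 mm) both sides are open, so that fingers holding a cell by its sides can lower it in
- push_pad (a point): centre of the rear face (away from the magazine) of the pusher's upright black thumb pad, 36 mm wide, 42 mm high, 8 mm thick; moves with the pusher. At rest it lies 116 mm behind track_bed and 40 mm higher. The 20 mm wide nose that touches the cell is 68 mm ahead of this face
- pusher (a joint): travel of the pusher toward the magazine in m: 0 at rest, 0.1035 at its stop, where the nose is 0.5 mm past the magazine's mouth and a cell ahead of it is fully home. A spring (1.5 N at rest, 4 N at the stop) brings it back by itself when let go
- magazine (a joint): height of the magazine on its lift in m, 0 to 0.058. Balanced, stays where it is left; moving it takes about 4 N. Slot 1's floor stands 2 mm below the track floor at 0.053, slot 3's at 0.021. A cell goes in when the slot floor is 0 to 4 mm below the track floor; 2 mm is best. Move it only when no cell bridges the gap between track and mouth
- lift_handle (a point): centre of the horizontal black bar of the handle on top of the magazine; moves with it. The bar is 56 mm long along track_bed's x, 12 mm wide, 14 mm high; its two posts are 38 mm apart; 24 mm of free space below it, then the magazine's top plate, 37 mm wide. It is 94 mm ahead of track_bed, 117 to 175 mm above the bench. The loader's mast, 140 mm high, stands 62 mm beyond it
- slot_1 (a point): point on the floor of the lowest slot (empty), where a cell's origin lies when it is home; moves with the magazine. Axes as track_bed. Slots are 78 mm deep from mouth to back wall (mouth 39 mm before this point), 29 mm wide, 11 mm high, 16 mm apart from floor to floor; their floors are two ribs with rounded ends
- slot_3 (a point): the same point of the third slot from the bottom (empty), 32 mm above slot_1. Slots 2 and 4 already hold a cell each, fixed
- lens_tissue: small flat blue carton, 50 x 83 x 14 mm high, lies about 77 mm beside the middle of flow_cell_2. Origin: centre of its underside
- tape_white: roll of white tape lying flat, diameter 60 mm, 19 mm high, about 78 mm from flow_cell_2 on its other side. Origin: centre of its underside
- beaker: small glass beaker, diameter 57 mm, 70 mm high, stands about 35 mm beyond the mast end of the loader's base plate. Origin: centre of its underside
Mind the look-alikes: they are no part of the job. Leave any black look-alike of the flow_cell_1 alone.

How it is judged:
At the end, for the whole second after the job is handed in: One flow cell lies in slot 1 and the other in slot 3: each with its origin within 3.5 mm of home along the slot, 4 mm across, -3 to +4 mm in height, in line with the slot within 0.06 rad and level within 0.1 rad; both at rest ((((x of flow_cell_1 in the frame of slot_1 between -0.0035 and 0.004 m and y of flow_cell_1 in the frame of slot_1 between -0.004 and 0.004 m and z of flow_cell_1 in the frame of slot_1 between -0.003 and 0.004 m and angle between the y axis of flow_cell_1 and the x axis of slot_1, either way round below 0.06 rad and angle between flow_cell_1's own z axis and vertical below 0.1 rad) and (x of flow_cell_2 in the frame of slot_3 between -0.0035 and 0.004 m and y of flow_cell_2 in the frame of slot_3 between -0.004 and 0.004 m and z of flow_cell_2 in the frame of slot_3 between -0.003 and 0.004 m and angle between the y axis of flow_cell_2 and the x axis of slot_3, either way round below 0.06 rad and angle between flow_cell_2's own z axis and vertical below 0.1 rad)) or ((x of flow_cell_1 in the frame of slot_3 between -0.0035 and 0.004 m and y of flow_cell_1 in the frame of slot_3 between -0.004 and 0.004 m and z of flow_cell_1 in the frame of slot_3 between -0.003 and 0.004 m and angle between the y axis of flow_cell_1 and the x axis of slot_3, either way round below 0.06 rad and angle between flow_cell_1's own z axis and vertical below 0.1 rad) and (x of flow_cell_2 in the frame of slot_1 between -0.0035 and 0.004 m and y of flow_cell_2 in the frame of slot_1 between -0.004 and 0.004 m and z of flow_cell_2 in the frame of slot_1 between -0.003 and 0.004 m and angle between the y axis of flow_cell_2 and the x axis of slot_1, either way round below 0.06 rad and angle between flow_cell_2's own z axis and vertical below 0.1 rad))) and linear speed of each of flow_cell_1, flow_cell_2 below 0.01 m/s); the robot touches nothing.
It fails at once if the blue carton is pushed more than 25 mm or tipped over (distance of lens_tissue from where it was at the start of the episode above 0.025 m or angle between lens_tissue's own z axis and vertical above 0.3 rad).
It fails at once if the roll of tape is pushed more than 25 mm or tipped over (distance of tape_white from where it was at the start of the episode above 0.025 m or angle between tape_white's own z axis and vertical above 0.3 rad).
It fails at once if the beaker is pushed more than 25 mm or tipped over (distance of beaker from where it was at the start of the episode above 0.025 m or angle between beaker's own z axis and vertical above 0.3 rad).
It also fails if it takes over 61 s, if anything falls off the work surface, if the arm or the gripper's body presses on something with over 40 N, if the wrist force passes 120 N, or if a joint passes its speed limit or range.

## Working session

There is one attempt and no reset: what is moved stays moved. The work goes in short steps, Python scripts to look and compute and a tool call to move; the robot and the scene stay as the last step left them, time stands still between calls to the robot, and variables do not carry over. Pictures are saved under pics/ and viewed, at most 10 in all, crops included, and the job is handed in when it is done.

Besides the shell and the picture viewer there is one more tool, called after "Request:" by a JSON object that holds its "api" and its "payload". send_rows: Moves the arm, as the interface text tells. Its arguments: {"type":"object","properties":{"motion":{"type":"string"}},"required":["motion"]}

```bash
mkdir -p pics; ls; cat > h.py <<'E'
import numpy as np, cv2
from workcell import bot, vision, workorder, boxes_of
from scipy.spatial.transform import Rotation as R
def T():
    o=bot.get_obs(); M=np.eye(4); M[:3,:3]=R.from_quat(o["tool_rot"]).as_matrix(); M[:3,3]=o["eef_pos"]; return M
def cam(name):
    m=vision.camera_model(name)
    W=np.array(m["world_from_camera"]) if "world_from_camera" in m else T()@np.array(m["hand_eye"])
    f=200/np.tan(np.radians(m["fov_y"])/2)
    K=np.array([[f,0,m["cx"]],[0,f,m["cy"]],[0,0,1]]); return K,np.array([m["k1"],0,0,0,0.]),W
def p2w(name,px,z):
    K,d,W=cam(name)
    u=cv2.undistortPoints(np.array(px,float).reshape(-1,1,2),K,d).reshape(-1,2)
    r=np.c_[u,np.ones(len(u))]@W[:3,:3].T; o=W[:3,3]
    z=np.broadcast_to(z,len(u)); return o+r*((z-o[2])/r[:,2])[:,None]
def w2p(name,P):
    K,d,W=cam(name); V=np.linalg.inv(W)
    p=np.atleast_2d(P)@V[:3,:3].T+V[:3,3]
    return cv2.projectPoints(p,np.zeros(3),np.zeros(3),K,d)[0].reshape(-1,2)
def snap(name,fn,crop=None,s=1):
    im=vision.camera(name)[:,:,::-1]
    if crop: a,b,c,e=crop; im=im[b:e,a:c]
    if s!=1: im=cv2.resize(im,None,fx=s,fy=s,interpolation=cv2.INTER_CUBIC)
    cv2.imwrite("pics/"+fn,im)
E
python3 - <<'E'
from h import *
np.set_printoptions(precision=4,suppress=True)
snap("top","top.png"); snap("scene","scene.png")
for c in ["top","scene"]:
    print(c,cam(c))
    for n in ["flow_cell_1","loader","push_pad","lift_handle","lens_tissue","tape_white","beaker"]:
        print(n,[(np.round(b["rect"]),round(b["conf"],2)) for b in boxes_of(c,n)][:4])
print(bot.get_obs()["eef_pos"],bot.get_obs()["tool_rot"])
E
```

```text
pics
top (array([[454.1305,   0.    , 321.3616],
       [  0.    , 454.1305, 199.6558],
       [  0.    ,   0.    ,   1.    ]]), array([-0.0109,  0.    ,  0.    ,  0.    ,  0.    ]), array([[-0.0243, -0.9865,  0.1618,  0.3838],
       [-0.9994,  0.02  , -0.0279, -0.0326],
       [ 0.0243, -0.1623, -0.9864,  1.3532],
       [ 0.    ,  0.    ,  0.    ,  1.    ]]))
flow_cell_1 [(array([342., 240.,  24.,  10.]), 0.79), (array([390., 153.,  23.,  18.]), 0.74)]
loader [(array([350., 241., 111.,  41.]), 0.87)]
push_pad [(array([311., 247.,  25.,   9.]), 0.63), (array([348., 242., 108.,  37.]), 0.49)]
lift_handle [(array([379., 234.,  39.,  20.]), 0.95)]
lens_tissue [(array([208., 265.,  22.,  24.]), 0.7)]
tape_white [(array([259., 247.,  20.,  20.]), 0.58), (array([379., 236.,  36.,  22.]), 0.35), (array([348., 242., 108.,  36.]), 0.3)]
beaker [(array([420., 235.,  26.,  22.]), 0.64), (array([341., 242.,  21.,  15.]), 0.21)]
scene (array([[447.8395,   0.    , 318.5885],
       [  0.    , 447.8395, 195.2757],
       [  0.    ,   0.    ,   1.    ]]), array([-0.122,  0.   ,  0.   ,  0.   ,  0.   ]), array([[-0.4708, -0.5254,  0.7087, -0.3745],
       [-0.8821,  0.2923, -0.3693,  0.4657],
       [-0.0131, -0.799 , -0.6011,  0.9172],
       [ 0.    ,  0.    ,  0.    ,  1.    ]]))
flow_cell_1 [(array([270., 275.,  19.,  20.]), 0.76), (array([364., 176.,  20.,   8.]), 0.61), (array([362., 214.,  29.,  12.]), 0.45)]
loader [(array([386., 194.,  26.,  37.]), 0.65), (array([363., 215.,  79.,  82.]), 0.63)]
push_pad [(array([338., 219.,  24.,  21.]), 0.64)]
lift_handle [(array([386., 193.,  27.,  36.]), 0.63), (array([338., 220.,  23.,  18.]), 0.3)]
lens_tissue [(array([252., 295.,  29.,  23.]), 0.66)]
tape_white [(array([290., 258.,  25.,  19.]), 0.9)]
beaker []
[ 0.1501 -0.477   0.2313] [0.9884 0.1518 0.     0.    ]
```

```bash
python3 - <<'E'
import cv2
a=cv2.imread("pics/top.png")[130:290,180:450]; b=cv2.imread("pics/scene.png")[150:320,230:430]
cv2.imwrite("pics/topc.png",cv2.resize(a,None,fx=2.96,fy=2.96,interpolation=2)); cv2.imwrite("pics/scenec.png",cv2.resize(b,None,fx=3.5,fy=3.5,interpolation=2))
E
```

```text
(no output)
```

View pics/topc.png

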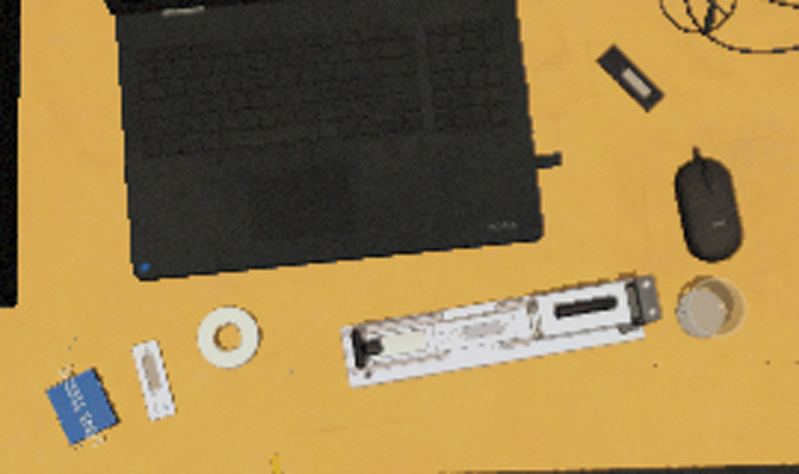

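View pics/scenec.png

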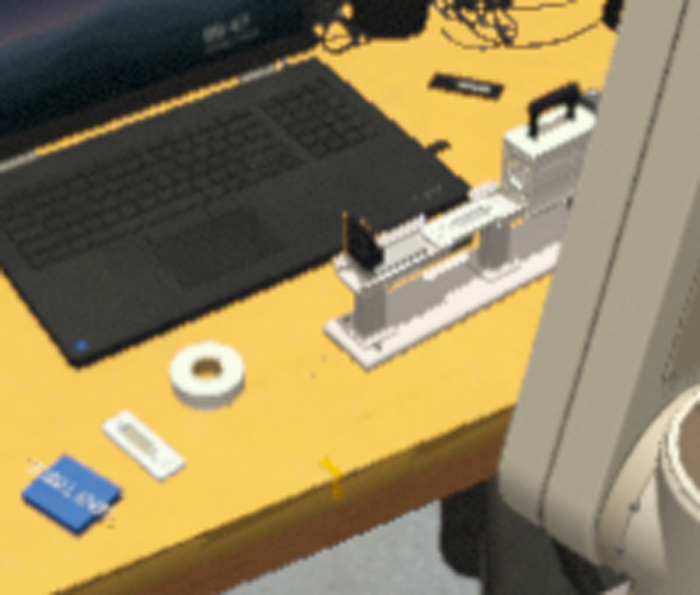

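The top crop shows the look-alikes: a black cell at top-picture pixel (393,156), which stays where it is; a white cell in the track at (342,241); and a white cell on the bench between carton and tape at (232,258). I'll use the two white ones. The handle bar is at about (378,233) and the thumb pad at (303,248).

```bash
python3 - <<'E'
from h import *
np.set_printoptions(precision=4,suppress=True)
t=lambda *p:np.array(p)/2.96+[180,130]
s=lambda *p:np.array(p)/3.5+[230,150]
def tri(a,b):
    A=p2w("top",[a],0)[0];A1=p2w("top",[a],.3)[0]; B=p2w("scene",[b],0)[0];B1=p2w("scene",[b],.3)[0]
    k=np.linalg.lstsq(np.c_[A1-A,B-B1],B-A,rcond=None)[0]
    P=A+k[0]*(A1-A);Q=B+k[1]*(B1-B); return (P+Q)/2,np.linalg.norm(P-Q)
c=np.array([t(133,343),t(158,339),t(175,412),t(150,420)]);C=p2w("top",c,.007)
print("cell2",C,C.mean(0))
for k in range(4):print(np.linalg.norm(C[k]-C[(k+1)%4]))
c=np.array([s(102,424),s(126,410),s(185,460),s(165,479)]);C=p2w("scene",c,.007);print("cell2 scene",C.mean(0))
print("plate",p2w("top",[t(352,385),t(645,337)],.012))
print("handle left end", tri(t(556,311),s(531,108)), "post right", tri(t(614,300),s(577,90)))
for z in (.117,.146,.175): print("bar",z+.007,p2w("top",[t(556,311),t(616,299)],z+.007))
print("cell1",p2w("top",[t(462,330),t(508,325),t(485,328)],.084))
print("pad top",p2w("top",[t(352,329)],.138),tri(t(352,329),s(348,214)))
print("tape",p2w("top",[t(229,337)],.019),"carton",p2w("top",[t(84,406)],.014),"beaker",p2w("top",[t(708,307)],.035))
E
```

```text
cell2 [[0.4726 0.2165 0.007 ]
 [0.476  0.1917 0.007 ]
 [0.4037 0.1746 0.007 ]
 [0.3965 0.1991 0.007 ]] [0.4372 0.1954 0.007 ]
0.024963738990804556
0.07425450158149129
0.025552225863668402
0.07801391154754758
cell2 scene [0.435  0.1946 0.007 ]
plate [[ 0.426  -0.0004  0.012 ]
 [ 0.4666 -0.2939  0.012 ]]
handle left end (array([ 0.4811, -0.1864,  0.1684]), np.float64(0.002177764664974513)) post right (array([ 0.4898, -0.2396,  0.1635]), np.float64(0.003130786501592209))
bar 0.12400000000000001 [[ 0.4854 -0.1912  0.124 ]
 [ 0.4952 -0.247   0.124 ]]
bar 0.153 [[ 0.483  -0.1875  0.153 ]
 [ 0.4925 -0.242   0.153 ]]
bar 0.182 [[ 0.4806 -0.1837  0.182 ]
 [ 0.4899 -0.2369  0.182 ]]
cell1 [[ 0.4727 -0.1067  0.084 ]
 [ 0.4765 -0.1503  0.084 ]
 [ 0.4741 -0.1285  0.084 ]]
pad top [[ 0.4721 -0.0043  0.138 ]] (array([ 0.4713, -0.0059,  0.1334]), np.float64(0.004100643724538095))
tape [[0.4756 0.1199 0.019 ]] carton [[0.4115 0.2624 0.014 ]] beaker [[ 0.4933 -0.3534  0.035 ]]
```

Request:
{"api": "send_rows", "payload": {"motion": "1 4.08 -2.04 -0.7 -0.14; 1 8.16 -4.08 -1.4 -0.28; 1 12.24 -6.12 -2.1 -0.42; 1 16.32 -8.16 -2.8 -0.56; 1 20.4 -10.2 -3.5 -0.7"}}

```text
clock: 1.3
eef_pos: [0.315, -0.3171, 0.2668]
tool_rot: [0.875, 0.484, 0.0, 0.0]
ft_force: [-0.1, 0.0, -0.0]
grip_width: 0.0126
grasp_force: 0.0
```

Request:
{"api": "send_rows", "payload": {"motion": "1 4.43 1.07 -0.7 -0.14; 1 8.86 2.14 -1.4 -0.28; 1 13.3 3.21 -2.1 -0.42; 1 17.7 4.28 -2.8 -0.56; 1 22.17 5.35 -3.5 -0.7"}}

```text
clock: 1.8
eef_pos: [0.4792, -0.1585, 0.3018]
tool_rot: [0.656, 0.755, 0.0, 0.0]
ft_force: [-0.3, -0.4, -0.3]
grip_width: 0.0001
grasp_force: 0.0
```

```bash
python3 - <<'E'
from h import *
np.set_printoptions(precision=4,suppress=True)
o=bot.get_obs();print(o["eef_pos"],T()[:3,:3],o["joint_pos"],o["clock"]);print(vision.camera_model("wrist"))
snap("wrist","w1.png")
E
```

```text
[ 0.4792 -0.1585  0.3018] [[-0.1394  0.9902  0.0006]
 [ 0.9902  0.1394 -0.0004]
 [-0.0005  0.0005 -1.    ]] [-0.3193  0.2316  0.1751  1.5137 -0.0002  1.1116] 1.8
{'fov_y': 60.66422446647917, 'cx': 311.23932842980633, 'cy': 200.74907465123363, 'k1': -0.0017107226573603155, 'hand_eye': array([[-0.0007, -0.959 , -0.2834,  0.0723],
       [ 1.    , -0.0009,  0.0006, -0.0016],
       [-0.0009, -0.2834,  0.959 , -0.1432],
       [ 0.    ,  0.    ,  0.    ,  1.    ]])}
```

View pics/w1.png

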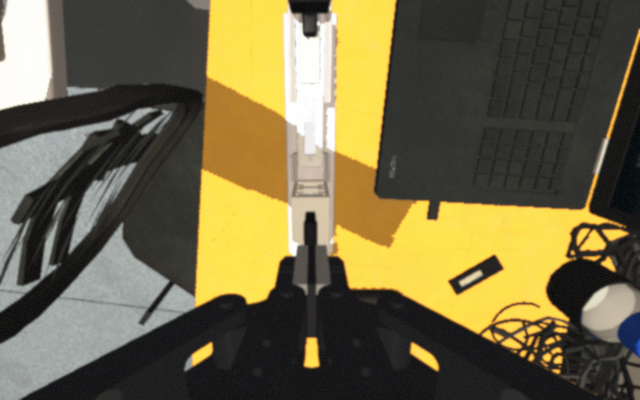

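The picture shows the loader running straight down columns 285–335. The pusher pad is at the top near (310,5), the magazine mouth is around row 190, and the handle bar at (311,215) onward is partly hidden by the fingers.

```bash
python3 - <<'E'
import cv2,numpy as np
a=cv2.imread("pics/w1.png")[:270,260:360]
a=cv2.resize(a,None,fx=4,fy=4,interpolation=2)
b=np.hstack([a[:560],a[520:1080]]);cv2.imwrite("pics/w1c.png",b)
E
```

```text
(no output)
```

View pics/w1c.png

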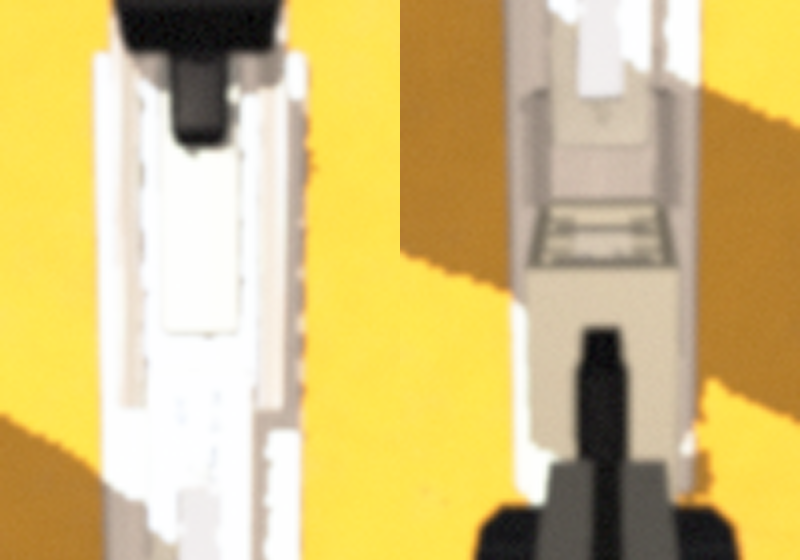

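```bash
python3 - <<'E'
from h import *
np.set_printoptions(precision=4,suppress=True)
L=lambda x,y:(x/4+260,y/4); Q=lambda x,y:((x-400)/4+260,(y+520)/4)
p=p2w("wrist",[L(93,55),L(305,55),Q(515,480),Q(693,480)],.012);print(p,np.linalg.norm(p[0]-p[1]),np.linalg.norm(p[2]-p[3]))
m=(p[0]+p[1])/2;n=(p[2]+p[3])/2;d=(n-m);print("axis",np.arctan2(d[1],d[0]),m,n)
for z in (.12,.13,.14):
  q=p2w("wrist",[Q(527,268),Q(680,268)],z);print("plate",z,q.mean(0),np.linalg.norm(q[0]-q[1]))
for z in (.15,.16,.17):
  q=p2w("wrist",[Q(577,362),Q(627,362)],z);print("bar",z,q.mean(0),np.linalg.norm(q[0]-q[1]))
q=p2w("wrist",[Q(550,145),Q(648,145)],.083);print("cell1 end",q.mean(0),np.linalg.norm(q[0]-q[1]))
q=p2w("wrist",[L(160,332),L(238,332),Q(530,205),Q(665,205),L(180,147),L(225,147)],.077);print(q)
q=p2w("wrist",[L(115,30),L(280,30)],.138);print("pad",q.mean(0),np.linalg.norm(q[0]-q[1]))
E
```

```text
[[ 0.4284  0.0066  0.012 ]
 [ 0.4881  0.0157  0.012 ]
 [ 0.4729 -0.2829  0.012 ]
 [ 0.5337 -0.2739  0.012 ]] 0.060422540660891394 0.06143617778793114
axis -1.416619341054285 [0.4583 0.0111 0.012 ] [ 0.5033 -0.2784  0.012 ]
plate 0.12 [ 0.4866 -0.1733  0.12  ] 0.03786026803309404
plate 0.13 [ 0.4861 -0.1706  0.13  ] 0.03669790000915812
plate 0.14 [ 0.4857 -0.1678  0.14  ] 0.035535531985222205
bar 0.15 [ 0.4882 -0.1872  0.15  ] 0.011463048010331912
bar 0.16 [ 0.4876 -0.1837  0.16  ] 0.011075411874215466
bar 0.17 [ 0.487  -0.1802  0.17  ] 0.010687775738098954
cell1 end [ 0.4821 -0.1498  0.083 ] 0.026312853721825895
[[ 0.4597 -0.0673  0.077 ]
 [ 0.4794 -0.0644  0.077 ]
 [ 0.4659 -0.1704  0.077 ]
 [ 0.5028 -0.1649  0.077 ]
 [ 0.4586 -0.0238  0.077 ]
 [ 0.4695 -0.0222  0.077 ]]
pad [ 0.461  -0.0118  0.138 ] 0.0332120797054031
```

Request:
{"api": "send_rows", "payload": {"motion": "1 -2.6 0.24 3 -0.011; 1 -5.16 0.47 6 -0.011; 1 -5.16 0.47 9.5 -0.011; 1 -5.16 0.47 11.5 -0.011; 1 -5.16 0.47 12.2 -0.011"}}

```text
clock: 2.35
eef_pos: [0.4878, -0.2101, 0.1764]
tool_rot: [0.654, 0.756, -0.001, -0.003]
ft_force: [-0.4, 0.3, 0.9]
grip_width: -0.0001
grasp_force: 0.0
```

Request:
{"api": "send_rows", "payload": {"motion": "1 0 0 0.4 0; 1 0 0 0.7 0; 1 0 0 1 0; 1 0 0 1 0"}}

```text
clock: 2.75
eef_pos: [0.4902, -0.2108, 0.1705]
tool_rot: [0.654, 0.756, 0.0, 0.001]
ft_force: [-0.2, 0.4, 3.0]
grip_width: 0.0001
grasp_force: 1.2
```

```bash
python3 - <<'E'
from h import *
snap("wrist","w2.png")
print([ (b["rect"],b["conf"]) for b in boxes_of("wrist","lift_handle")])
E
```

```text
[([303.8, 212.0, 68.8, 132.4], 0.83)]
```

View pics/w2.png

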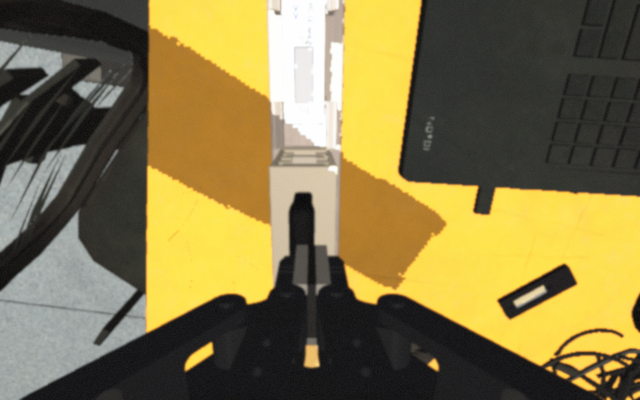

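The picture shows the fingers resting on the bar, which shows at (301,215). That is about 10 px left of the finger line (311), so I need a small shift in −y.

```bash
python3 - <<'E'
from h import *
np.set_printoptions(precision=4,suppress=True)
q=p2w("wrist",[(289,202),(314,202),(291,245),(270,165),(337,165),(269,115),(341,115)],[.1705]*3+[.1395]*2+[.012]*2);t=T()
print((q-t[:3,3])@t[:3,:3],q)
E
```

```text
[[ 0.0295 -0.0112 -0.0001]
 [ 0.0295 -0.0003 -0.0001]
 [ 0.0091 -0.0107 -0.0001]
 [ 0.0401 -0.0227  0.0309]
 [ 0.0401  0.0118  0.0309]
 [ 0.0598 -0.0375  0.1583]
 [ 0.0598  0.0242  0.1584]] [[ 0.4749 -0.1833  0.1705]
 [ 0.4857 -0.1817  0.1705]
 [ 0.4784 -0.2034  0.1705]
 [ 0.4621 -0.1744  0.1395]
 [ 0.4962 -0.1695  0.1395]
 [ 0.4448 -0.1572  0.012 ]
 [ 0.5058 -0.1483  0.012 ]]
```

Request:
{"api": "send_rows", "payload": {"motion": "1 0 -0.5 0 0; 1 0 -0.5 0.8 0; 1 0 -0.5 1.6 0; 1 0 -0.5 2.3 0; 1 0 -0.5 2.5 0"}}

```text
clock: 3.35
eef_pos: [0.4849, -0.2113, 0.1436]
tool_rot: [0.654, 0.756, -0.0, 0.0]
ft_force: [2.8, -0.6, 3.4]
grip_width: -0.0004
grasp_force: 2.0
```

Request:
{"api": "send_rows", "payload": {"motion": "1 0 0 0 0; 1 0 0 0 0"}}

```text
clock: 3.55
eef_pos: [0.4835, -0.211, 0.1435]
tool_rot: [0.654, 0.756, -0.001, -0.001]
ft_force: [0.2, -0.3, 0.6]
grip_width: -0.0003
grasp_force: 0.1
```

Request:
{"api": "send_rows", "payload": {"motion": "0 0 0 -1.5 0; 0 0 0 -2.6 0; 0 0 0 -2.6 0; 0 0 0 -2.6 0; 0 0 0 -2.6 0"}}

```text
clock: 4.05
eef_pos: [0.4842, -0.211, 0.1697]
tool_rot: [0.654, 0.756, -0.0, -0.001]
ft_force: [-0.3, -0.5, -0.5]
grip_width: 0.0427
grasp_force: 0.0
```

Request:
{"api": "send_rows", "payload": {"motion": "0 0 0 2 0; 0 0 0 4 0; 0 0 0 5.1 0; 0 0 0 5.1 0; 1 0 0 5.1 0"}}

```text
clock: 4.55
eef_pos: [0.4847, -0.2112, 0.1194]
tool_rot: [0.654, 0.756, -0.0, -0.0]
ft_force: [0.7, -0.6, 0.7]
grip_width: 0.0298
grasp_force: 0.0
```

Request:
{"api": "send_rows", "payload": {"motion": "1 0 0 0 0; 1 0 0 0 0; 1 0 0 0 0; 1 0 0 0 0"}}

```text
clock: 4.95
eef_pos: [0.4857, -0.2115, 0.1204]
tool_rot: [0.654, 0.756, 0.001, 0.001]
ft_force: [0.6, 0.9, 3.8]
grip_width: 0.0109
grasp_force: 61.5
```

Request:
{"api": "send_rows", "payload": {"motion": "1 0 0 -0.8 0; 1 0 0 -1.8 0; 1 0 0 -2.8 0; 1 0 0 -3.3 0; 1 0 0 -3.3 0"}}

```text
clock: 5.45
eef_pos: [0.4857, -0.2115, 0.1536]
tool_rot: [0.654, 0.757, 0.001, 0.001]
ft_force: [2.9, 0.5, 4.4]
grip_width: 0.0108
grasp_force: 61.6
```

Request:
{"api": "send_rows", "payload": {"motion": "0 0 0 0 0; 0 0 0 0 0; 0 0 0 0 0"}}

```text
clock: 5.75
eef_pos: [0.4835, -0.211, 0.1516]
tool_rot: [0.654, 0.756, -0.001, -0.001]
ft_force: [0.3, 0.2, -0.4]
grip_width: 0.0429
grasp_force: 0.0
```

Request:
{"api": "send_rows", "payload": {"motion": "0 0 0 -3 0; 0 0 0 -5 0; 1 0 0 -5 0; 1 0 0 -5 0; 1 0 0 -5 0"}}

```text
clock: 6.25
eef_pos: [0.4837, -0.2109, 0.2009]
tool_rot: [0.654, 0.756, -0.0, -0.001]
ft_force: [-0.6, -0.2, -1.5]
grip_width: 0.0008
grasp_force: 0.0
```

Request:
{"api": "send_rows", "payload": {"motion": "1 0 0 1.8 0; 1 0 0 2.15 0; 1 0 0 2.25 0; 1 0 0 2.3 0; 1 0 0 2.35 0"}}

```text
clock: 6.75
eef_pos: [0.4849, -0.2114, 0.1791]
tool_rot: [0.654, 0.756, 0.0, 0.0]
ft_force: [0.5, -0.2, 1.2]
grip_width: -0.0001
grasp_force: 0.0
```

Request:
{"api": "send_rows", "payload": {"motion": "1 0 0 0.05 0; 1 0 0 0.05 0"}}

```text
clock: 6.95
eef_pos: [0.4849, -0.2113, 0.1786]
tool_rot: [0.654, 0.756, 0.0, 0.0]
ft_force: [0.3, -0.1, 1.0]
grip_width: -0.0001
grasp_force: 0.0
```

Request:
{"api": "send_rows", "payload": {"motion": "1 0 0 0 0; 1 0 0 0 0; 1 0 0 0.1 0; 1 0 0 0.1 0; 1 0 0 0.1 0"}}

```text
clock: 7.45
eef_pos: [0.4846, -0.2112, 0.1772]
tool_rot: [0.654, 0.756, -0.0, -0.0]
ft_force: [0.4, 0.3, 0.9]
grip_width: -0.0001
grasp_force: 0.0
```

Request:
{"api": "send_rows", "payload": {"motion": "1 0 0 0.1 0; 1 0 0 0.1 0; 1 0 0 0.1 0"}}

```text
clock: 7.75
eef_pos: [0.4848, -0.2113, 0.1764]
tool_rot: [0.654, 0.756, 0.0, 0.0]
ft_force: [-0.1, 0.3, 1.0]
grip_width: -0.0002
grasp_force: 0.5
```

Request:
{"api": "send_rows", "payload": {"motion": "1 0 0 0.1 0; 1 0 0 0.1 0; 1 0 0 0.1 0"}}

```text
clock: 8.05
eef_pos: [0.4848, -0.2113, 0.1756]
tool_rot: [0.654, 0.756, 0.0, 0.0]
ft_force: [-0.8, 0.3, 4.4]
grip_width: -0.0001
grasp_force: 1.8
```

Request:
{"api": "send_rows", "payload": {"motion": "0 0 0 -1.5 0; 0 0 0 -2 0; 0 0 0 -2 0; 0 0 0 -2 0; 0 0 0 -2 0"}}

```text
clock: 8.55
eef_pos: [0.4843, -0.211, 0.1946]
tool_rot: [0.654, 0.756, -0.0, -0.001]
ft_force: [0.2, -0.3, 0.1]
grip_width: 0.0426
grasp_force: 0.0
```

Request:
{"api": "send_rows", "payload": {"motion": "0 0 0 2 0; 0 0 0 4 0; 0 0 0 4.3 0; 0 0 0 4.3 0; 1 0 0 4.3 0"}}

```text
clock: 9.05
eef_pos: [0.4851, -0.2114, 0.153]
tool_rot: [0.654, 0.756, 0.0, 0.0]
ft_force: [-0.9, -0.2, -0.3]
grip_width: 0.0296
grasp_force: 0.0
```

Request:
{"api": "send_rows", "payload": {"motion": "1 0 0 0 0; 1 0 0 0 0; 1 0 0 0 0; 1 0 0 0 0"}}

```text
clock: 9.45
eef_pos: [0.4857, -0.2115, 0.1534]
tool_rot: [0.654, 0.757, 0.001, 0.001]
ft_force: [1.9, 0.2, 3.9]
grip_width: 0.0107
grasp_force: 62.1
```

Request:
{"api": "send_rows", "payload": {"motion": "1 0 0 -0.12 0; 1 0 0 -0.12 0; 1 0 0 -0.12 0; 1 0 0 -0.12 0"}}

```text
clock: 9.85
eef_pos: [0.4857, -0.2115, 0.1537]
tool_rot: [0.654, 0.757, 0.0, 0.001]
ft_force: [5.0, -0.1, 0.1]
grip_width: 0.0109
grasp_force: 61.6
```

Request:
{"api": "send_rows", "payload": {"motion": "1 0 0 -0.12 0; 1 0 0 -0.12 0; 1 0 0 -0.12 0"}}

```text
clock: 10.15
eef_pos: [0.4857, -0.2115, 0.1547]
tool_rot: [0.654, 0.757, 0.0, 0.001]
ft_force: [5.8, -0.4, -2.1]
grip_width: 0.0107
grasp_force: 61.3
```

Request:
{"api": "send_rows", "payload": {"motion": "0 0 0 0 0; 0 0 0 0 0; 0 0 0 0 0"}}

```text
clock: 10.45
eef_pos: [0.4836, -0.211, 0.1542]
tool_rot: [0.654, 0.756, -0.001, -0.001]
ft_force: [-0.2, 0.3, 1.0]
grip_width: 0.0428
grasp_force: 0.0
```

Request:
{"api": "send_rows", "payload": {"motion": "0 0 0 -3 0; 0 0 0 -5 0; 1 0 0 -5 0; 1 0 0 -5 0; 1 0 0 -5 0"}}

```text
clock: 10.95
eef_pos: [0.4837, -0.2109, 0.2034]
tool_rot: [0.654, 0.756, -0.0, -0.001]
ft_force: [0.0, -0.0, -1.3]
grip_width: 0.0007
grasp_force: 0.0
```

Request:
{"api": "send_rows", "payload": {"motion": "1 4.6 0 0 0; 1 9.2 0 0 0; 1 13.8 0 0 0; 1 18.4 0.05 0 0; 1 22.9 0.08 0 0"}}

```text
clock: 11.45
eef_pos: [0.4509, 0.017, 0.2034]
tool_rot: [0.654, 0.756, -0.001, -0.001]
ft_force: [1.4, 0.5, 0.5]
grip_width: -0.0003
grasp_force: 0.0
```

Request:
{"api": "send_rows", "payload": {"motion": "1 0 0 0 0; 1 0 0 0 0"}}

```text
clock: 11.65
eef_pos: [0.4515, 0.0164, 0.2037]
tool_rot: [0.653, 0.757, -0.001, -0.001]
ft_force: [0.0, -0.5, 0.6]
grip_width: 0.0
grasp_force: 0.0
```

```bash
python3 - <<'E'
from h import *
print(bot.get_obs()["eef_pos"])
snap("wrist","w3.png")
print([ (b["rect"],b["conf"]) for b in boxes_of("wrist","push_pad")])
E
```

```text
[0.45151717 0.01635131 0.20373246]
[([311.4, 240.2, 51.5, 30.9], 0.6), ([358.3, 63.1, 65.0, 69.4], 0.52)]
```

View pics/w3.png

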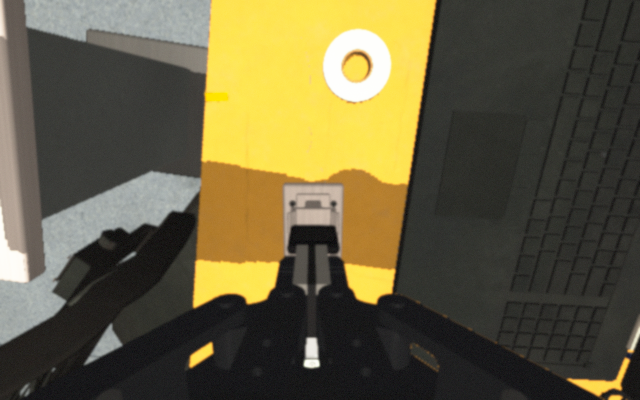

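The picture shows the pad's top edge at about (289–338, row 227), just ahead of the finger tips, and the base plate's end at row 183.

```bash
python3 - <<'E'
from h import *
np.set_printoptions(precision=4,suppress=True)
t=T()
q=p2w("wrist",[(289,227),(338,227),(284,183),(343,183)],[.138]*2+[.012]*2)
print((q-t[:3,3])@t[:3,:3],q)
E
```

```text
[[-0.0074 -0.016   0.066 ]
 [-0.0074  0.016   0.066 ]
 [-0.0081 -0.0288  0.1921]
 [-0.0081  0.0306  0.192 ]] [[0.4372 0.0052 0.138 ]
 [0.4689 0.0098 0.138 ]
 [0.4245 0.0026 0.012 ]
 [0.4833 0.0111 0.012 ]]
```

Request:
{"api": "send_rows", "payload": {"motion": "1 0 0 4 0; 1 0 0 8 0; 1 0 0 9.5 0; 1 -0.5 0 9.5 0; 1 -1 0 9.5 0"}}

```text
clock: 12.25
eef_pos: [0.4539, 0.0044, 0.1097]
tool_rot: [0.655, 0.756, -0.0, -0.001]
ft_force: [-1.1, 2.8, -1.7]
grip_width: -0.0001
grasp_force: 1.1
```

Request:
{"api": "send_rows", "payload": {"motion": "1 -1.5 0 0 0; 1 -3 0 0 0; 1 -4.5 0 0 0; 1 -6 0 0 0; 1 -7 0 0 0"}}

```text
clock: 12.75
eef_pos: [0.4644, -0.0644, 0.1107]
tool_rot: [0.655, 0.756, 0.001, -0.0]
ft_force: [-1.4, 5.0, -0.5]
grip_width: -0.0001
grasp_force: 2.3
```

Request:
{"api": "send_rows", "payload": {"motion": "1 -1 0 0 0; 1 -2 0 0 0; 1 -2.6 0 0 0; 1 -2.9 0 0 0; 1 -2.9 0 0 0"}}

```text
clock: 13.25
eef_pos: [0.4687, -0.0928, 0.1102]
tool_rot: [0.654, 0.756, 0.0, 0.001]
ft_force: [-0.9, 3.7, 2.6]
grip_width: -0.0001
grasp_force: 1.8
```

Request:
{"api": "send_rows", "payload": {"motion": "1 -0.1 0 0 0; 1 -0.2 0 0 0; 1 -0.3 0 0 0"}}

```text
clock: 13.55
eef_pos: [0.469, -0.095, 0.11]
tool_rot: [0.654, 0.757, 0.0, 0.0]
ft_force: [-0.4, 4.3, 3.4]
grip_width: -0.0002
grasp_force: 2.4
```

Request:
{"api": "send_rows", "payload": {"motion": "1 -0.1 0 0 0; 1 -0.2 0 0 0; 1 -0.3 0 0 0"}}

```text
clock: 13.85
eef_pos: [0.4691, -0.0961, 0.11]
tool_rot: [0.653, 0.757, 0.002, -0.002]
ft_force: [-0.6, 12.7, 7.6]
grip_width: -0.0
grasp_force: 6.5
```

Request:
{"api": "send_rows", "payload": {"motion": "1 3 0 0 0; 1 6 0 0 0; 1 9 0 0 0; 1 11.8 0 0 0; 1 12.5 0 0 0"}}

```text
clock: 14.35
eef_pos: [0.4507, 0.0262, 0.1094]
tool_rot: [0.653, 0.757, -0.001, 0.001]
ft_force: [0.4, -0.0, -0.2]
grip_width: -0.0001
grasp_force: 0.0
```

Request:
{"api": "send_rows", "payload": {"motion": "1 0 0 -5 0; 1 0 0 -9.5 0; 1 -3 0 -12 0; 1 -7 0 -14 0; 1 -10 0 -15 0"}}

```text
clock: 14.85
eef_pos: [0.4667, -0.0768, 0.262]
tool_rot: [0.654, 0.756, -0.0, 0.003]
ft_force: [0.4, 0.2, 0.4]
grip_width: -0.0001
grasp_force: 0.0
```

Request:
{"api": "send_rows", "payload": {"motion": "1 0 0 0 0; 1 0 0 0 0"}}

```text
clock: 15.05
eef_pos: [0.4654, -0.0751, 0.2594]
tool_rot: [0.655, 0.756, -0.001, 0.0]
ft_force: [0.3, 0.6, -0.4]
grip_width: -0.0002
grasp_force: 0.0
```

```bash
python3 - <<'E'
from h import *
print(bot.get_obs()["eef_pos"])
p=w2p("wrist",[.485,-.17,.08])[0].round().astype(int);print(p)
snap("wrist","w4.png",(240,60,400,260),3)
E
```

```text
[ 0.46538331 -0.07510354  0.25936975]
[318 268]
```

View pics/w4.png

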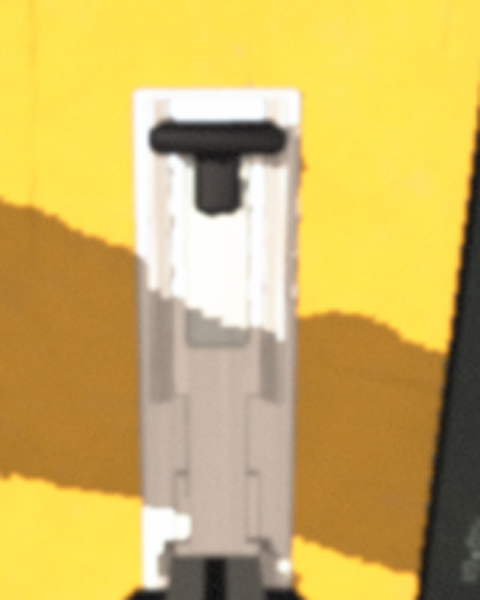

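The crop shows the track is empty, the pusher is back at its rest, and no cell bridges the mouth. Next is the bench cell.

Request:
{"api": "send_rows", "payload": {"motion": "0 4.6 0 1 -0.14; 0 9.2 0 2 -0.28; 0 13.8 0 3 -0.42; 0 18.4 0 4 -0.56; 0 23 0 5 -0.7"}}

```text
clock: 15.6
eef_pos: [0.4306, 0.1561, 0.2086]
tool_rot: [0.352, 0.936, -0.001, -0.0]
ft_force: [1.0, -0.3, 0.6]
grip_width: 0.0425
grasp_force: 0.0
```

Request:
{"api": "send_rows", "payload": {"motion": "0 1 1 1 -0.14; 0 2 2 1 -0.28; 0 2.6 3.38 1 -0.42; 0 2.6 3.38 1 -0.56; 0 2.6 3.38 1 -0.7"}}

```text
clock: 16.1
eef_pos: [0.4339, 0.1976, 0.1986]
tool_rot: [0.008, 1.0, -0.001, -0.001]
ft_force: [0.2, -0.3, -0.2]
grip_width: 0.0426
grasp_force: 0.0
```

Request:
{"api": "send_rows", "payload": {"motion": "0 0 0 0 -0.13; 0 0 0 0 -0.255; 0 0 0 0 -0.255; 0 0 0 0 -0.255"}}

```text
clock: 16.5
eef_pos: [0.4344, 0.1969, 0.1991]
tool_rot: [-0.114, 0.994, -0.0, -0.001]
ft_force: [0.5, 0.3, 0.3]
grip_width: 0.0425
grasp_force: 0.0
```

```bash
python3 - <<'E'
from h import *
np.set_printoptions(precision=4,suppress=True)
o=bot.get_obs();print(o["eef_pos"],o["joint_pos"],T()[:3,0])
p=w2p("wrist",[.436,.195,.006])[0];print(p)
snap("wrist","w5.png")
print([ (b["rect"],b["conf"]) for b in boxes_of("wrist","flow_cell_2")])
E
```

```text
[0.4344 0.1969 0.1991] [ 0.4257  0.2133 -0.1155  1.2433 -0.0003  0.1977] [-0.9741 -0.226   0.0012]
[308.9182 177.2311]
[([310.6, 177.8, 27.5, 71.3], 0.86)]
```

View pics/w5.png

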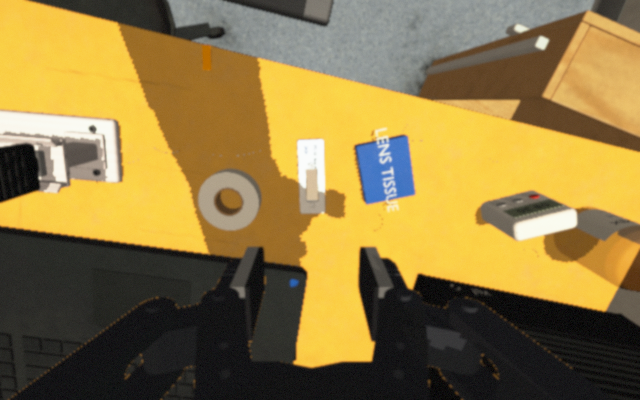

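The bench cell shows at (311,177), between the tape (229,200) and the carton (385,169), and it is nearly in line with the tool.

```bash
python3 - <<'E'
from h import *
np.set_printoptions(precision=4,suppress=True)
t=T()
q=p2w("wrist",[(297.5,139),(323.5,138.5),(326,213),(300,214),(310.6,177.8)],.007)
print((q-t[:3,3])@t[:3,:3],q)
im=cv2.imread("pics/w5.png");g=(im.min(2)>150).astype('uint8')[120:225,285:340]
n,l,s,c=cv2.connectedComponentsWithStats(g);k=1+s[1:,4].argmax();ys,xs=np.where(l==k)
print(cv2.minAreaRect(np.c_[xs+285,ys+120].astype('f')))
E
```

```text
[[ 0.0368 -0.0131  0.1924]
 [ 0.0373  0.0122  0.1924]
 [-0.039   0.0155  0.1923]
 [-0.0401 -0.0114  0.1924]
 [-0.0018 -0.0004  0.1924]] [[0.4018 0.1756 0.007 ]
 [0.3956 0.2001 0.007 ]
 [0.4692 0.2206 0.007 ]
 [0.4763 0.1946 0.007 ]
 [0.4365 0.1967 0.007 ]]
((311.010009765625, 168.89974975585938), (60.38113021850586, 27.36644744873047), 88.56790161132812)
```

Request:
{"api": "send_rows", "payload": {"motion": "0 -0.13 0.08 4.5 -0.03; 0 -0.13 0.08 9 -0.03; 0 -0.13 0.08 13.5 -0.03; 0 -0.13 0.08 17.5 -0.03; 0 -0.13 0.08 19 -0.03"}}

```text
clock: 17.1
eef_pos: [0.433, 0.1962, 0.0058]
tool_rot: [-0.129, 0.992, -0.001, -0.003]
ft_force: [-0.6, -0.6, 0.3]
grip_width: 0.0429
grasp_force: 0.0
```

Request:
{"api": "send_rows", "payload": {"motion": "0 0 0 0.4 0; 0 0 0 0.6 0; 0 0 0 0.6 0"}}

```text
clock: 17.4
eef_pos: [0.4372, 0.1981, 0.0046]
tool_rot: [-0.129, 0.992, 0.0, 0.001]
ft_force: [-0.2, 0.9, 0.6]
grip_width: 0.0428
grasp_force: 0.0
```

Request:
{"api": "send_rows", "payload": {"motion": "0 0 0 0.2 0; 0 0 0 0.2 0; 1 0 0 0.2 0; 1 0 0 0.2 0; 1 0 0 0.2 0"}}

```text
clock: 17.9
eef_pos: [0.4367, 0.1979, 0.0027]
tool_rot: [-0.129, 0.992, 0.0, 0.001]
ft_force: [-1.2, -0.4, 5.3]
grip_width: 0.0232
grasp_force: 58.6
```

Request:
{"api": "send_rows", "payload": {"motion": "1 0 0 0 0; 1 0 0 0 0"}}

```text
clock: 18.1
eef_pos: [0.4367, 0.1978, 0.0027]
tool_rot: [-0.129, 0.992, 0.0, 0.001]
ft_force: [-1.4, -0.1, 5.2]
grip_width: 0.0233
grasp_force: 58.6
```

Request:
{"api": "send_rows", "payload": {"motion": "1 0 0 -4 0; 1 0 0 -9 0; 1 0 0 -14 0.1; 1 0 0 -18.5 0.24; 1 0 0 -19.7 0.38"}}

```text
clock: 18.6
eef_pos: [0.439, 0.1988, 0.2048]
tool_rot: [0.063, 0.998, 0.002, 0.005]
ft_force: [0.7, -0.1, -0.9]
grip_width: 0.0233
grasp_force: 59.0
```

Request:
{"api": "send_rows", "payload": {"motion": "1 -1.04 -4.42 0 0.14; 1 -2.09 -8.84 0 0.28; 1 -3.13 -13.26 0 0.42; 1 -4.18 -17.7 0 0.56; 1 -5.22 -22.1 0 0.7"}}

```text
clock: 19.1
eef_pos: [0.4612, -0.0297, 0.199]
tool_rot: [0.401, 0.916, 0.0, 0.0]
ft_force: [0.5, -0.6, 0.7]
grip_width: 0.0231
grasp_force: 59.1
```

Request:
{"api": "send_rows", "payload": {"motion": "1 -2.5 -1.8 0 0.14; 1 -5 -3.6 0 0.28; 1 -7.3 -5.4 0 0.42; 1 -7.3 -5.4 0 0.56; 1 -7.3 -5.4 0 0.6"}}

```text
clock: 19.6
eef_pos: [0.4714, -0.1194, 0.1987]
tool_rot: [0.654, 0.756, -0.0, -0.0]
ft_force: [0.3, -0.1, -0.8]
grip_width: 0.023
grasp_force: 59.1
```

Request:
{"api": "send_rows", "payload": {"motion": "1 0 0 0 0; 1 0 0 0 0; 1 0 0 0 0"}}

```text
clock: 19.9
eef_pos: [0.4716, -0.118, 0.1988]
tool_rot: [0.652, 0.758, 0.0, 0.0]
ft_force: [0.2, 0.2, -0.6]
grip_width: 0.023
grasp_force: 59.1
```

```bash
python3 - <<'E'
from h import *
np.set_printoptions(precision=4,suppress=True)
o=bot.get_obs();print(o["eef_pos"],np.arctan2(*T()[[1,0],0]))
snap("wrist","w6.png",(200,0,440,330),1.8)
E
```

```text
[ 0.4716 -0.118   0.1988] 1.721888405367453
```

View pics/w6.png

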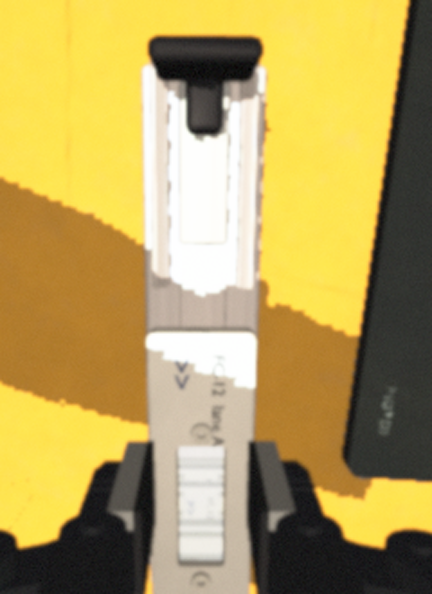

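The crop shows the cell held squarely between the fingers and in line with the track, and the pusher pad is at rest at the top. I'll work out the lateral offset from these edges.

```bash
python3 - <<'E'
from h import *
np.set_printoptions(precision=4,suppress=True)
t=T();f=lambda x,y:(x/1.8+200,y/1.8)
P=[f(147,340),f(257,335),f(179,242),f(225,242),f(143,70),f(266,70),f(150,45),f(262,45),f(148,280),f(256,282)]
q=p2w("wrist",P,[.203]*2+[.079]*2+[.012]*2+[.138]*2+[.089]*2)
r=(q-t[:3,3])@t[:3,:3]
print((r[::2]+r[1::2])/2,np.linalg.norm(r[::2]-r[1::2],axis=1))
E
```

```text
[[ 0.0371 -0.0011 -0.0042]
 [ 0.0471 -0.0006  0.1198]
 [ 0.1239  0.0008  0.1868]
 [ 0.1111  0.0004  0.0608]
 [ 0.0322 -0.0006  0.1098]] [0.0256 0.0194 0.0604 0.0336 0.0446]
```

Request:
{"api": "send_rows", "payload": {"motion": "1 0 0 4 0; 1 0 0 7.5 0; 1 0 0 9.5 0; 1 0 0 10 0; 1 0 0 10 0"}}

```text
clock: 20.45
eef_pos: [0.4713, -0.118, 0.0983]
tool_rot: [0.652, 0.758, -0.0, -0.001]
ft_force: [2.1, 0.0, -0.4]
grip_width: 0.0231
grasp_force: 59.1
```

Request:
{"api": "send_rows", "payload": {"motion": "1 0 0 0.5 0; 1 0 0 1 0; 1 0 0 1.3 0; 1 0 0 1.6 0"}}

```text
clock: 20.85
eef_pos: [0.4719, -0.1184, 0.0829]
tool_rot: [0.652, 0.758, 0.0, 0.0]
ft_force: [0.2, 0.9, -1.2]
grip_width: 0.0231
grasp_force: 59.1
```

Request:
{"api": "send_rows", "payload": {"motion": "1 0 0 0.1 0; 1 0 0 0.2 0; 1 0 0 0.2 0"}}

```text
clock: 21.15
eef_pos: [0.4717, -0.1183, 0.0807]
tool_rot: [0.652, 0.758, 0.0, -0.0]
ft_force: [1.3, -0.3, -0.0]
grip_width: 0.0228
grasp_force: 59.1
```

Request:
{"api": "send_rows", "payload": {"motion": "1 0 0 0.1 0; 1 0 0 0.1 0; 0.2 0 0 0.1 0; 0.2 0 0 0.1 0; 0.2 0 0 0.1 0"}}

```text
clock: 21.65
eef_pos: [0.4717, -0.1183, 0.0798]
tool_rot: [0.652, 0.758, 0.0, 0.0]
ft_force: [0.5, 0.6, -0.0]
grip_width: 0.0341
grasp_force: 0.0
```

Request:
{"api": "send_rows", "payload": {"motion": "0.2 0 0 0 0; 0.2 0 0 -2 0; 0.2 0 0 -6 0; 0.2 0 0 -10 0; 1 0 0 -12.5 0"}}

```text
clock: 22.15
eef_pos: [0.4727, -0.1185, 0.2078]
tool_rot: [0.652, 0.758, 0.001, 0.002]
ft_force: [0.7, 0.0, -0.9]
grip_width: 0.0209
grasp_force: 0.0
```

Request:
{"api": "send_rows", "payload": {"motion": "1 -3 0 0 0; 1 -3 0 0 0; 1 -3 0 0 0"}}

```text
clock: 22.45
eef_pos: [0.4758, -0.1481, 0.2044]
tool_rot: [0.653, 0.758, 0.0, -0.0]
ft_force: [-0.3, 0.9, -0.2]
grip_width: 0.0002
grasp_force: 0.0
```

```bash
python3 - <<'E'
from h import *
np.set_printoptions(precision=4,suppress=True)
o=bot.get_obs();print(o["eef_pos"],np.arctan2(*T()[[1,0],0]))
snap("wrist","w7.png",(220,40,400,290),2.4)
E
```

```text
[ 0.4758 -0.1481  0.2044] 1.7195906481261805
```

View pics/w7.png

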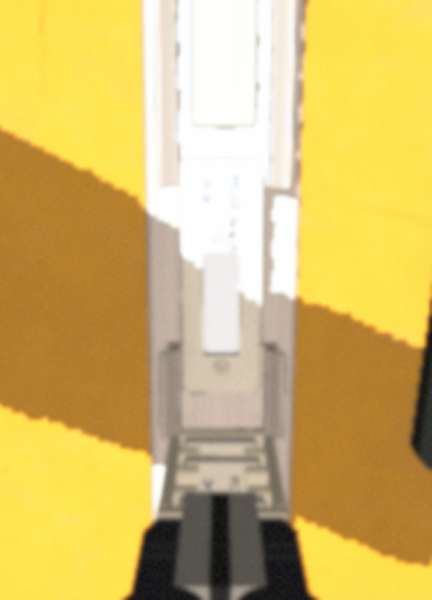

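Request:
{"api": "send_rows", "payload": {"motion": "1 -3.5 0 0 0; 1 -6.4 0 0 0; 1 -6.4 0 2 0; 1 -6.4 0 2.6 0; 1 -6.4 0 3.2 0"}}

```text
clock: 23.0
eef_pos: [0.4845, -0.2106, 0.172]
tool_rot: [0.652, 0.758, -0.001, -0.001]
ft_force: [-2.8, -0.4, 3.7]
grip_width: 0.0
grasp_force: 1.8
```

Request:
{"api": "send_rows", "payload": {"motion": "1 0 0 0.5 0; 1 0 0 1 0; 1 0 0 1.5 0; 1 0 0 1.9 0; 1 0 0 2.2 0"}}

```text
clock: 23.5
eef_pos: [0.4857, -0.2107, 0.1505]
tool_rot: [0.652, 0.758, 0.0, -0.0]
ft_force: [-2.6, 1.6, 3.2]
grip_width: -0.0001
grasp_force: 1.8
```

Request:
{"api": "send_rows", "payload": {"motion": "1 0 0 0.1 0; 1 0 0 0.2 0; 1 0 0 0.2 0; 1 0 0 0.2 0"}}

```text
clock: 23.9
eef_pos: [0.4862, -0.2116, 0.1486]
tool_rot: [0.652, 0.758, -0.0, 0.001]
ft_force: [-0.7, -0.7, 0.5]
grip_width: 0.0005
grasp_force: 0.0
```

Request:
{"api": "send_rows", "payload": {"motion": "1 0 0 0.1 0; 1 0 0 0.2 0; 1 0 0 0.25 0; 1 0 0 0.25 0"}}

```text
clock: 24.3
eef_pos: [0.4862, -0.2116, 0.1465]
tool_rot: [0.652, 0.758, 0.0, 0.001]
ft_force: [-0.5, -0.9, 3.0]
grip_width: 0.0001
grasp_force: 1.5
```

Request:
{"api": "send_rows", "payload": {"motion": "1 0 0 0.05 0; 1 0 0 0.1 0; 1 0 0 0.1 0; 1 0 0 0.1 0"}}

```text
clock: 24.7
eef_pos: [0.4862, -0.2116, 0.1454]
tool_rot: [0.652, 0.758, 0.0, 0.001]
ft_force: [2.0, -1.8, 2.5]
grip_width: 0.0004
grasp_force: 1.6
```

Request:
{"api": "send_rows", "payload": {"motion": "1 0 0 -3 0; 1 0 0 -5.8 0; 1 4.8 0 -5.8 0; 1 9.6 0 -5.8 0; 1 14.4 0 -5.8 0"}}

```text
clock: 25.2
eef_pos: [0.4627, -0.0673, 0.2024]
tool_rot: [0.653, 0.758, -0.0, -0.001]
ft_force: [-0.2, 1.8, -0.2]
grip_width: -0.0
grasp_force: 0.0
```

Request:
{"api": "send_rows", "payload": {"motion": "1 4.6 0 0 0; 1 8.7 0 0 0; 1 8.7 0 0 0; 1 8.7 0 4 0; 1 8.7 0 8 0"}}

```text
clock: 25.7
eef_pos: [0.4518, 0.0174, 0.1229]
tool_rot: [0.652, 0.758, 0.001, 0.001]
ft_force: [0.7, -0.4, -0.2]
grip_width: 0.0001
grasp_force: 0.0
```

Request:
{"api": "send_rows", "payload": {"motion": "1 0 0 1.4 0; 1 0 0 1.4 0; 1 -0.5 0 1.4 0; 1 -1 0 1.4 0"}}

```text
clock: 26.1
eef_pos: [0.4538, 0.0066, 0.1103]
tool_rot: [0.652, 0.758, 0.001, 0.001]
ft_force: [-0.3, -1.2, 0.3]
grip_width: 0.0
grasp_force: 0.0
```

Same push as before: the stop came at y ≈ −0.096.

Request:
{"api": "send_rows", "payload": {"motion": "1 -1.5 0 0 0; 1 -3 0 0 0; 1 -4.5 0 0 0; 1 -6 0 0 0; 1 -7 0 0 0"}}

```text
clock: 26.6
eef_pos: [0.4638, -0.0622, 0.1103]
tool_rot: [0.652, 0.758, 0.001, -0.0]
ft_force: [-0.9, 4.6, 2.6]
grip_width: -0.0004
grasp_force: 2.3
```

Request:
{"api": "send_rows", "payload": {"motion": "1 -1 0 0 0; 1 -2 0 0 0; 1 -2.6 0 0 0; 1 -2.9 0 0 0; 1 -2.9 0 0 0"}}

```text
clock: 27.1
eef_pos: [0.4678, -0.091, 0.1094]
tool_rot: [0.652, 0.758, 0.0, 0.0]
ft_force: [-1.0, 3.9, 3.2]
grip_width: 0.0005
grasp_force: 1.8
```

Request:
{"api": "send_rows", "payload": {"motion": "1 -0.1 0 0 0; 1 -0.2 0 0 0; 1 -0.3 0 0 0; 1 -0.3 0 0 0"}}

```text
clock: 27.5
eef_pos: [0.4681, -0.0934, 0.1093]
tool_rot: [0.652, 0.758, 0.0, 0.0]
ft_force: [0.7, 4.6, 3.1]
grip_width: -0.0001
grasp_force: 2.2
```

Request:
{"api": "send_rows", "payload": {"motion": "1 -0.1 0 0 0; 1 -0.2 0 0 0; 1 -0.3 0 0 0"}}

```text
clock: 27.8
eef_pos: [0.4685, -0.0961, 0.1093]
tool_rot: [0.652, 0.758, 0.001, -0.0]
ft_force: [-0.2, 8.5, 4.8]
grip_width: 0.0001
grasp_force: 3.9
```

Request:
{"api": "send_rows", "payload": {"motion": "1 -0.1 0 0 0; 1 -0.2 0 0 0; 1 -0.3 0 0 0; 1 -0.3 0 0 0"}}

```text
clock: 28.2
eef_pos: [0.4685, -0.0962, 0.1093]
tool_rot: [0.651, 0.759, 0.003, -0.003]
ft_force: [-2.0, 13.7, 6.6]
grip_width: 0.0004
grasp_force: 7.4
```

Request:
{"api": "send_rows", "payload": {"motion": "1 3 0 0 0; 1 6 0 0 0; 1 9 0 0 0; 1 11.8 0 0 0; 1 12.5 0 0 0"}}

```text
clock: 28.7
eef_pos: [0.4494, 0.0247, 0.1087]
tool_rot: [0.651, 0.759, -0.001, 0.0]
ft_force: [0.1, -0.4, 0.1]
grip_width: -0.0001
grasp_force: 0.0
```

Request:
{"api": "send_rows", "payload": {"motion": "1 0 0 -5 0; 1 0 0 -9.5 0; 1 0 0 -9.5 0; 1 -4.5 0 -9.5 0; 1 -9 0 -9.5 0"}}

```text
clock: 29.2
eef_pos: [0.4638, -0.0665, 0.2042]
tool_rot: [0.651, 0.759, -0.001, 0.001]
ft_force: [1.5, 0.2, -0.4]
grip_width: 0.0002
grasp_force: 0.0
```

Request:
{"api": "send_rows", "payload": {"motion": "1 -4 0 0 0; 1 -7.5 0 0 0; 1 -7.5 0 0 0; 1 -7.5 0 0 0; 1 -7.5 0 0 0"}}

```text
clock: 29.7
eef_pos: [0.4742, -0.139, 0.2036]
tool_rot: [0.652, 0.758, -0.001, -0.001]
ft_force: [0.2, -0.1, 0.1]
grip_width: -0.0001
grasp_force: 0.0
```

```bash
python3 - <<'E'
from h import *
np.set_printoptions(precision=4,suppress=True)
o=bot.get_obs();print(o["eef_pos"],o["clock"])
im=vision.camera("wrist");cv2.imwrite("pics/w8.png",im[:,:,::-1]);t=T()
for n in ["flow_cell_1","push_pad"]: print(n,[(np.round(b["rect"]),b["conf"]) for b in boxes_of("wrist",n)])
# gray profile along the track centre line, from 30mm behind track_bed to mouth; same for w7 pose not available
b=np.array([.4717,-.118]);d=np.array([.1503,-.9887])
s=np.arange(-.04,.062,.004);P=np.c_[b+s[:,None]*d,np.full(len(s),.077)]
px=w2p("wrist",P).round().astype(int)
for k,(u,v) in zip(s,px): print(round(k*1000),u,v,im[v,u] if 0<=v<400 else None, im[v,u-11] if 0<=v<400 else None)
E
```

```text
[ 0.4742 -0.139   0.2036] 29.7
flow_cell_1 [(array([515., 328.,  65.,  37.]), 0.81), (array([310., 238.,  33.,  12.]), 0.77)]
push_pad [(array([316.,  55.,  54., 107.]), 0.74)]
-40 313 116 [254 254 254] [254 254 254]
-36 313 121 [254 255 254] [254 255 254]
-32 313 126 [254 255 254] [254 254 254]
-28 313 132 [254 255 254] [254 254 254]
-24 313 137 [254 255 254] [254 254 254]
-20 313 142 [254 255 254] [254 254 253]
-16 313 147 [254 254 254] [253 254 253]
-12 313 152 [254 255 254] [220 212 200]
-8 313 157 [244 244 239] [194 178 164]
-4 313 162 [202 184 169] [195 178 164]
0 313 167 [204 186 172] [194 176 161]
4 313 172 [204 186 170] [195 178 164]
8 313 177 [204 187 172] [196 179 162]
12 313 182 [204 187 172] [194 177 163]
16 313 187 [204 186 171] [196 180 164]
20 313 191 [207 189 173] [197 178 162]
24 313 196 [206 188 172] [201 183 167]
28 313 201 [205 187 172] [207 187 174]
32 313 205 [206 187 172] [207 189 174]
36 313 210 [206 189 172] [206 187 173]
40 313 215 [205 186 172] [203 184 169]
44 313 219 [209 190 175] [203 184 169]
48 313 224 [210 189 175] [204 186 170]
52 313 228 [189 171 157] [177 163 147]
56 313 232 [177 164 146] [145 134 117]
60 313 237 [208 192 173] [178 166 149]
```

```bash
python3 -c "
from h import *
print(workorder.job_done())"
```

```text
the job is handed in; nothing more can be done
None
```

I handed the job in after about 30 s on the robot clock: flow_cell_1 was pushed into slot 1 and flow_cell_2 into slot 3, both to the pusher's stop. The track was clear afterwards, but I couldn't see whether either cell is flush, and the hand-in returned no verdict.

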